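# Rinse the thermometer probe at the coffee bar

### The job

Rinse the thermometer probe: take the tool with the round handle out of the sloping stand, push it upright, fully home, into the rinser's narrow tube, and let go of it. Then press the rinser's pedal right down to its stop, hold it there for a good second, and let it spring back up. Leave the probe in the tube and everything else where it stands.

Things in the scene. Friction and masses are not known exactly. Their poses are not given: they have to be found in the camera images.
- rinser: fixed steel probe rinser, left or right on the counter, its front (own -x) away from the robot, give or take 0.25 rad. Origin: centre of its underside. Base plate x -125 to 95 mm, 130 mm wide, 12 mm thick. Over the pedal is a flat splash hood: x -80 to +30, z 123 to 135 mm, 124 mm wide; only the pedal's outer 40 mm shows from above. Side cheeks at |y| 54 to 62 mm, x -30 to +30 mm
- tube_mouth (a point): centre of the rinse tube's open top (60 mm behind the rinser's origin, 140 mm above the counter). Upright clear tube, 34 mm outside, bore 15 mm, 128 mm deep; open above
- pedal (a joint): angle of the rinser's sprung pedal, a flat dark steel plate 100 x 70 x 6 mm with a rubber pad, hinged at its rear end. 0 = up (front end raised, sloping 0.35 rad), 0.35 rad = fully down on its stop (level). It returns by itself; at the pad the spring takes about 4 N to start and 10 N at the stop
- pedal_pad (a point): where to press: on the pedal's upper face, mid-width, 78 mm from the hinge; moves with the pedal. Pedal up: 66 mm above the counter, 92 mm in front of the rinser's origin; on the stop 39 mm above the counter, 98 mm in front. Axes: the rinser's when the pedal is up, turning with the pedal
- pedal_hinge (a point): pedal's hinge line, along the rinser's y, 20 mm in front of the rinser's origin, 36 mm above the counter
- stand: fixed tool stand, black base 120 x 180 mm, 12 mm thick, origin under its centre, front (own -x) away from the robot. Three aluminium sockets at y -62, 0, 62 mm, 70 mm deep, 12 mm bore, 22 mm outside, leaning 0.45 rad forwards (tops towards its own -x). Each holds one tool by its 8 mm stem, to be pulled out along its length; which socket holds which tool varies
- probe: the thermometer probe, in the stand at first: steel stem, 8 mm diameter, 118 mm long, then a round black handle, 20 mm diameter, 55 mm long (173 mm in all), about 80 g. Origin: foot of the stem; z runs along the probe to the handle, leaning about 0.5 rad towards the stand's front
- probe_shoulder (a point): on the probe's axis where stem meets handle, 118 mm from the foot; this shoulder cannot enter the tube and rests on its rim when the probe is fully in
- probe_grip (a point): on the probe's axis in the handle, 148 mm from the foot, 25 mm below the handle's top: where to grip
- spoon: not to be moved: stir spoon in the stand, the same stem with a flat steel paddle 6 x 28 x 45 mm on top; origin and z as for the probe
- brush: not to be moved: brush in the stand, the same stem with a square black head 26 x 26 x 40 mm; origin and z as for the probe
- syrup: bystander, loose: tall round amber syrup bottle, 66 mm diameter, 250 mm high; origin under its centre
- cup: bystander, loose: open paper cup, 76 mm rim, 100 mm high; origin under its centre
- mug: bystander, loose: white mug, 80 mm, 95 mm high, handle on its own +y side; origin under its centre
- jar: bystander, loose: round glass jar, 80 mm, 110 mm high; origin under its centre
- can: bystander, loose: round aluminium can, 80 mm, 130 mm high; origin under its centre
- pitcher: bystander, loose: steel milk pitcher, 84 mm, 110 mm high, handle on its own +y side; origin under its centre
- teabox: bystander, loose: cardboard box 90 x 120 x 70 mm; origin under its centre
- syrup2: bystander, loose: tall round green bottle, 66 mm, 220 mm high; origin under its centre

How it is judged:
By the outcome, as a careful person would: the job done as asked, in the order asked, and still so for the second after the job is handed in, with the robot touching nothing.
It also fails if it takes over 64 s, if anything falls off the work surface, if the arm or the gripper's body presses on something with over 40 N, if the wrist force passes 120 N, or if a joint passes its speed limit or range.

### The arm

A 7-joint arm with a two-finger parallel gripper is mounted at the origin on the work surface. World frame = base frame: x ahead of the robot, y to its left, z up, the work surface at z = 0. Lengths are in mm, angles in rad, forces in N, time in s.
With the tool pointing down it reaches from about 350 to 900 mm from the base axis. Payload 7.2 kg.
Tool frame: the origin (TCP) lies at the very end of the fingers, on their centre line; the grasp point (between the pads) lies 19 mm behind it (manip.grasp_offset is the distance from the TCP to the grasp point, in mm); z points along the fingers, y is the line along which they close (so a half turn about z gives the same grasp; the last joint's range is limited). The gripper opens to 85 mm and grips with 20 to 120 N. Pads are 22 mm wide; open, the fingers measure 114 mm over their backs; the gripper's body (76 mm by 85 mm) begins 54 mm behind the grasp point. The pads swing forward as they close: fully open they stand 13 mm farther back than shut.
Start: joints at [1.204, 0.411, -0.013, 1.596, 0.006, 1.134, -0.082], TCP at [183.971, -597.313, 231.297] pointing down, gripper open.
Joint ranges: [-2.95, 2.95], [-0.29, 1.99], [-1.47, 1.44], [0.14, 2.54], [-1.03, 4.17], [0.13, 1.85], [-2.86, 2.86]. Speed limits (rad/s): [2.39, 2.39, 3.01, 3.01, 3.14, 3.14, 3.14].

### API

Orientations are given as a unit quaternion [w, x, y, z].
In Python, from rig import manip gives the robot as it stands.
- The arm moves only by the tool step_arm, never from a script. Its argument "steps" is a list of rows, each a list of 7 numbers: the shift along the world's x, y, z normalised to -1 to 1, where 1 is 0.15 m, then the turn, a rotation vector about the world's x, y, z normalised to -1 to 1, where 1 is 6 degrees, then the closure, from 0 (fully open) to 1 (shut). A call has 1 to 10 rows; each row shifts and turns the commanded pose from where the row before left it; what a row does not reach is not made up. A row lasts 1/10 s, in which the tool goes at most 50 mm and 8.59 degrees, less where a joint would pass 70% of its speed; a pose out of reach is approached as far as the arm can. A call with a number of a shift or a turn outside -1 to 1 is refused whole. A call with a gripper value outside its range is refused whole. The fingers move at their own pace and stop on an object; "force" is the grip in N (left out, the last holds). Time passes only in rows, so rows that do not move let the fingers close. It gives the time, the measured TCP pose, the force, the opening and the grip force at its end, in the units of the state.
- manip.read_state(): the state, without advancing time (a new reading comes with each control period).
- manip.grab_frame(name): name is "scene" or "top" or "wrist"; returns a dict with "image" (480x640x3 uint8, red, green, blue), "fx", "fy", "cx", "cy" (pixels), "R" (3x3) and "t" (3): a world point X has camera coordinates R X + t; the wrist camera has in their place "hand_eye" (4x4, takes a point from camera to tool coordinates, whose origin is the TCP and whose axes are the flange's). Camera axes: x right, y down, z forward; pixel columns grow to the right and rows downward; lengths in mm; the calibration is good to about 2 mm. A picture is of the moment at which its call begins: read the wrist's pose just before it. There is no depth.
- manip.sign_off(): hands the job in; it is judged then, once.
Trained networks look in the newest picture that a camera, given by its name, has taken for a name from the list of things; names that differ only in an ending like _2 or _b are one class to them, and where a whole thing is asked for, a point or a joint stands for the part that bears it (a point fixed in the world has none). Each returns a list of dicts, best first, with "conf" (0 to 1); they miss things now and then, are a little off and sometimes report something else, mostly with a low value. They report only what shows in the picture. A call takes as long as a camera call.
- manip.regions_of(camera, name): "mask" (480x640 bool, what is visible of it) and "point" ([column, row] in pixels, amid what is visible of it).
The state is a dict: "t": time; "joints": joint angles; "joint_velocities": joint speeds; "joint_efforts": joint torques, N m; "position": TCP position; "tool_rot": TCP orientation; "force": force on the tool from outside, world axes, zero at the start; "torque": the same for the moment, N m; "gripper_width": opening from 0.0 (shut) to 1.0 (fully open); "gripper_force": force on a finger pad.
Only numpy, scipy, OpenCV 4.12 (cv2) and the standard library are available. Lean on these libraries where they do the work, as an engineer would, in place of code of your own. Each camera call takes 0.05 s, during which the arm holds its last target. There are 200 camera calls.

## Working session

There is one attempt and no reset: what is moved stays moved. The work goes in short steps, Python scripts to look and compute and a tool call to move; the robot and the scene stay as the last step left them, time stands still between calls to the robot, and variables do not carry over. Pictures are saved under pics/ and viewed, at most 12 in all, crops included, and the job is handed in when it is done.

Besides the shell and the picture viewer there is one more tool, called after "Request:" as name(argument=value, ...), one argument or row to a line, values as JSON. step_arm: Moves the arm, as the interface text tells. Scaled input: -1 to 1 covers 0.15 m each way for a shift and 6 degrees each way for a turn. Its arguments: {"type":"object","properties":{"steps":{"type":"array","items":{"type":"array","items":{"type":"number","minimum":-1,"maximum":1}}},"force":{"type":"number"}},"required":["steps"]}

```bash
ls; mkdir -p pics; python3 - <<'E'
from rig import manip
import cv2,numpy as np
s=manip.read_state();print({k:np.round(v,3).tolist() for k,v in s.items()})
for n in("scene","top"):
    f=manip.grab_frame(n);cv2.imwrite(f"pics/{n}0.png",f["image"][:,:,::-1])
    print(n,f["fx"],f["fy"],f["cx"],f["cy"],np.round(f["R"],4).tolist(),np.round(f["t"],1))
    for o in("probe","rinser","stand","spoon","brush","pedal","tube_mouth","syrup","cup","mug","jar","can","pitcher","teabox","syrup2"):
        try:
            for r in manip.regions_of(n,o)[:2]:
                ys,xs=np.nonzero(r["mask"]);print(n,o,round(r["conf"],2),np.round(r["point"]),xs.min(),xs.max(),ys.min(),ys.max(),len(xs))
        except Exception as e:print(o,e)
E
```

```text
pics
{'t': 0.0, 'joints': [1.204, 0.412, -0.013, 1.597, 0.006, 1.134, -0.082], 'joint_velocities': [0.001, -0.001, -0.0, -0.0, -0.001, 0.001, -0.0], 'joint_efforts': [0.0, -60.064, 0.682, -29.941, 0.014, 0.011, -0.0], 'position': [183.801, -596.847, 230.427], 'tool_rot': [-0.001, 0.989, 0.149, -0.0], 'force': [-0.775, -0.119, 0.016], 'torque': [0.023, -0.047, -0.0], 'gripper_force': 0.0, 'gripper_width': 1.004}
scene 567.7023887351356 567.7023887351356 323.3510072291983 223.95864367248976 [[0.1258, 0.992, -0.0097], [0.6115, -0.0852, -0.7866], [-0.7811, 0.093, -0.6174]] [ -78.8 -258.9 1807.1]
scene probe 0.69 [226. 196.] 222 229 188 210 125
scene rinser 0.64 [399. 226.] 369 428 172 269 4762
scene stand 0.86 [229. 239.] 192 270 204 260 2734
scene stand 0.65 [402. 304.] 379 422 268 338 2576
scene spoon 0.67 [199. 202.] 193 205 197 216 141
scene brush 0.76 [254. 193.] 246 258 184 207 221
scene pedal 0.65 [403. 235.] 378 418 227 245 559
scene tube_mouth 0.64 [398. 228.] 370 428 173 270 4699
scene syrup 0.75 [495. 254.] 472 511 203 292 2255
scene syrup 0.62 [322. 252.] 305 336 191 293 2473
[... 1075 characters left out ...]
6 [245. 231.] 232 261 225 239 296
top tube_mouth 0.9 [238. 269.] 201 277 224 319 5345
top syrup 0.89 [168. 189.] 142 191 167 212 1322
top syrup 0.68 [327. 207.] 311 339 184 228 1018
top cup 0.56 [328. 298.] 311 345 283 315 902
top mug 0.93 [139. 280.] 115 162 261 302 1394
top mug 0.68 [418. 272.] 415 424 258 290 228
top jar 0.85 [500. 258.] 477 523 241 277 1332
top jar 0.31 [418. 270.] 415 424 258 291 217
top can 0.97 [263. 154.] 246 282 131 177 1314
top pitcher 0.88 [470. 192.] 440 493 168 213 1559
top pitcher 0.6 [167. 188.] 142 191 167 212 1344
top teabox 0.84 [385. 162.] 358 407 142 185 2023
top syrup2 0.89 [168. 189.] 142 191 167 212 1322
top syrup2 0.68 [327. 207.] 311 339 184 228 1018
```

```bash
python3 - <<'E'
import cv2
a=cv2.imread("pics/top0.png")[110:350,90:540];cv2.imwrite("pics/topc.png",cv2.resize(a,(800,427),interpolation=cv2.INTER_CUBIC))
a=cv2.imread("pics/scene0.png")[150:360,110:530];cv2.imwrite("pics/scenec.png",cv2.resize(a,(800,400),interpolation=cv2.INTER_CUBIC))
E
```

```text
(no output)
```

View pics/topc.png

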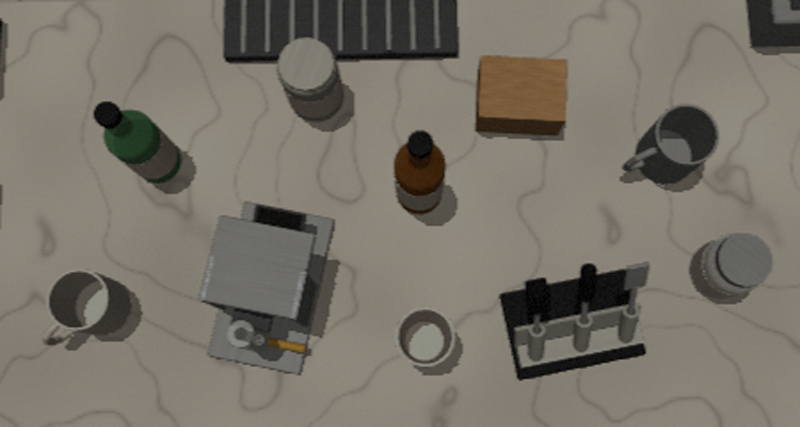

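View pics/scenec.png

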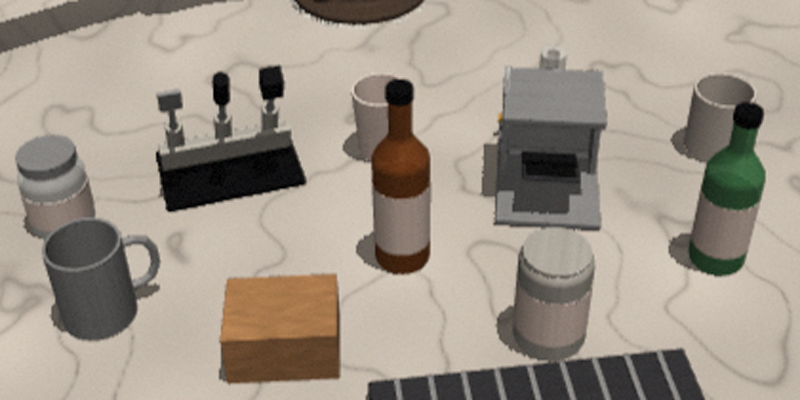

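The middle tool, with its black round handle at top-crop (588,285), is the probe. The spoon is on its right and the brush on its left. The rinser is on the left: hood top corners (222,216), (313,236), (297,316), (203,300), tube at (240,333), pedal at (280,215). I'll fit the poses next.

```bash
cat > h.py <<'E'
import numpy as np,cv2
from scipy.optimize import least_squares
from scipy.spatial.transform import Rotation as Ro
CAM={}
def cam(f):
    K=np.array([[f["fx"],0,f["cx"]],[0,f["fy"],f["cy"]],[0,0,1]]);return K,np.array(f["R"]),np.array(f["t"])
def proj(c,X):
    K,R,t=c;p=(np.atleast_2d(X)@R.T+t)@K.T;return p[:,:2]/p[:,2:]
def ray(c,uv):
    K,R,t=c;return -R.T@t,R.T@np.linalg.inv(K)@np.r_[uv,1]
def onz(c,uv,z):
    o,d=ray(c,uv);return o+d*(z-o[2])/d[2]
def tri(obs):
    A=0;b=0
    for c,uv in obs:
        o,d=ray(c,uv);d=d/np.linalg.norm(d);P=np.eye(3)-np.outer(d,d);A=A+P;b=b+P@o
    return np.linalg.solve(A,b)
def W(p,X):
    x,y,a=p;X=np.atleast_2d(X);return np.c_[x+np.cos(a)*X[:,0]-np.sin(a)*X[:,1],y+np.sin(a)*X[:,0]+np.cos(a)*X[:,1],X[:,2]]
def wristcam(manip):
    s=manip.read_state();f=manip.grab_frame("wrist");w,x,y,z=s["tool_rot"]
    R=Ro.from_quat([x,y,z,w]).as_matrix();T=np.eye(4);T[:3,:3]=R;T[:3,3]=s["position"]
    M=np.linalg.inv(T@np.array(f["hand_eye"]));K=np.array([[f["fx"],0,f["cx"]],[0,f["fy"],f["cy"]],[0,0,1]])
    return (K,M[:3,:3],M[:3,3]),f["image"],s
E
python3 - <<'E'
from rig import manip
from h import *
ct=cam(manip.grab_frame("top"));cs=cam(manip.grab_frame("scene"))
T=lambda u,v:(ct,np.array([90+u/1.778,110+v/1.778]));S=lambda u,v:(cs,np.array([110+u/1.905,150+v/1.905]))
def fit(obs,p0):
    f=lambda p:np.concatenate([proj(o[0],W(p,X))[0]-o[1] for o,X in obs])
    r=least_squares(f,p0,loss="soft_l1");print(np.round(r.x,3),np.round(r.fun.reshape(-1,2),1).tolist());return r.x
rin=[(T(222,216),[-80,-62,135]),(T(313,236),[-80,62,135]),(T(203,300),[30,-62,135]),
(T(245,203),[-125,-65,12]),(T(334,217),[-125,65,12]),(T(300,373),[95,65,6]),(T(208,356),[95,-65,6]),
(S(606,122),[-80,-62,135]),(S(503,122),[-80,62,135]),(S(600,222),[-125,-65,12]),(S(495,219),[-125,65,12]),(T(240,328),[60,0,140])]
p=fit(rin,[500,200,3.14]);print("tube",W(p,[60,0,140]),"pad",W(p,[-92,0,66]),W(p,[-98,0,39]))
st=[(T(501,296),[-60,-90,12]),(T(519,378),[60,-90,0]),(T(645,350),[60,90,5]),(S(168,208),[-60,90,0]),(S(305,183),[-60,-90,0])]
q=fit(st,[500,-200,3.14])
top=tri([T(588,268),S(221,76)]);print("handle top approx",top)
for L in(0,148,173):
    print(L,"socketmodel:",)
for n,c in(("top",ct),("scene",cs)):
    for o,h in(("can",130),("syrup",250),("cup",100),("mug",95)):
        for r in manip.regions_of(n,o)[:2]: print(n,o,np.round(onz(c,r["point"],h/2)))
s=manip.read_state();print(s["t"])
E
```

```text
[500.014 200.252   2.933] [[-2.1, -1.2], [1.0, -2.4], [-2.8, -0.2], [-1.3, -1.5], [-0.5, 0.1], [0.5, 0.3], [-0.0, -0.2], [-0.2, -0.9], [-1.1, -3.2], [-0.0, 0.3], [-0.7, -0.8], [0.5, 2.6]]
tube [[441.31927732 212.70083052 140.        ]] pad [[590.01184601 181.16481911  66.        ]] [[595.88128952 179.91997655  39.        ]]
[ 454.264 -216.744    3.342] [[-1.5, -1.1], [-0.3, 1.3], [0.6, 0.4], [-0.7, 2.5], [0.0, -0.4]]
handle top approx [ 505.09980447 -205.5221012   183.6490469 ]
0 socketmodel:
148 socketmodel:
173 socketmodel:
top can [789. 130.  65.]
top syrup [692. 355. 125.]
top syrup [499. 192. 125.]
top cup [435. -11.  50.]
top cup [602. 185.  50.]
top mug [488. 440.  48.]
scene can [793. 136.  65.]
scene syrup [740. 344. 125.]
scene syrup [669. -12. 125.]
scene cup [415. -13.  50.]
scene cup [ 792. -156.   50.]
2.1
```

Request:
step_arm(
  steps=[
    [0.2, 0.22, 0.1, 0, 0, -0.33, 0.35],
    [0.2, 0.22, 0.1, 0, 0, -0.33, 0.35],
    [0.2, 0.22, 0.1, 0, 0, -0.3, 0.35],
    [0.2, 0.22, 0.1, 0, 0, 0, 0.35],
    [0.2, 0.22, 0.05, -0.15, 0.75, 0, 0.35],
    [0.2, 0.22, 0, -0.15, 0.75, 0, 0.35],
    [0.2, 0.22, 0, -0.15, 0.75, 0, 0.35],
    [0.2, 0.22, 0, -0.15, 0.75, 0, 0.35],
    [0.2, 0.22, 0, -0.15, 0.75, 0, 0.35],
    [0.2, 0.22, 0, -0.15, 0.75, 0, 0.35],
  ],
)

```text
t: 3.1
position: [485.1, -266.0, 299.4]
tool_rot: [0.024, 0.966, 0.096, -0.238]
force: [0.3, -0.6, 0.1]
gripper_width: 0.65
gripper_force: 0.0
```

Request:
step_arm(
  steps=[
    [0.2, 0.22, 0, 0, 0, 0, 0.35],
    [0.24, 0.25, 0, 0, 0, 0, 0.35],
    [0, 0, 0, 0, 0, 0, 0.35],
    [0, 0, 0, 0, 0, 0, 0.35],
  ],
)

```text
t: 3.5
position: [549.5, -196.8, 298.0]
tool_rot: [0.023, 0.966, 0.098, -0.237]
force: [-0.3, -2.1, -0.2]
gripper_width: 0.654
gripper_force: 0.0
```

```bash
python3 - <<'E'
from rig import manip
from h import *
c,im,s=wristcam(manip);cv2.imwrite("pics/w1.png",im[:,:,::-1])
print(s["position"],s["tool_rot"],s["gripper_width"],s["t"]);np.savez("w1.npz",K=c[0],R=c[1],t=c[2])
for o in("probe","spoon","brush","stand"):
    for r in manip.regions_of("wrist",o)[:2]:
        ys,xs=np.nonzero(r["mask"]);print(o,round(r["conf"],2),np.round(r["point"]),xs.min(),xs.max(),ys.min(),ys.max())
E
```

```text
[ 549.45502041 -196.78360726  297.98298748] [ 0.02337164  0.96626145  0.09767126 -0.23717693] 0.653980385801871 3.5
probe 0.67 [319. 209.] 308 334 188 228
spoon 0.58 [395. 206.] 377 421 189 217
brush 0.76 [241. 206.] 221 261 185 225
stand 0.7 [322. 143.] 233 408 92 202
```

View pics/w1.png

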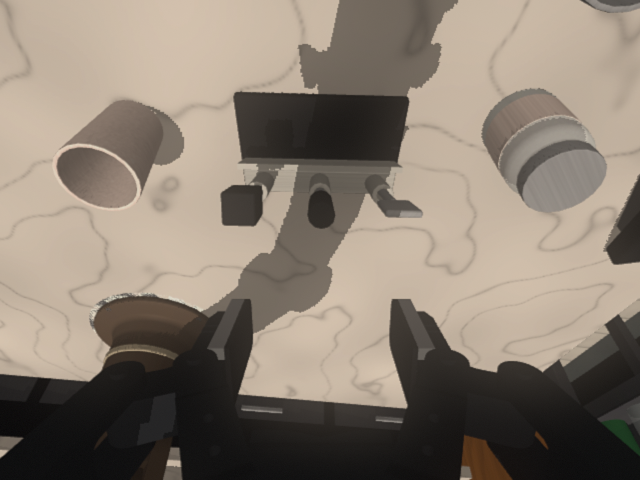

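The wrist view shows the brush at (241,206), the probe handle in the middle with its top disc near (321,214), and the spoon at (395,206). The fingers are at the bottom of the picture. Next I'll triangulate the handle.

```bash
python3 - <<'E'
from rig import manip
from h import *
w=np.load("w1.npz");cw=(w["K"],w["R"],w["t"])
print("cam centre",-cw[1].T@cw[2])
ct=cam(manip.grab_frame("top"));cs=cam(manip.grab_frame("scene"))
def silh(p):
    # p: top x,y,z, tilt a, heading h
    T=p[:3];u=np.array([np.sin(p[3])*np.cos(p[4]),np.sin(p[3])*np.sin(p[4]),np.cos(p[3])])
    e=np.cross(u,[0,0,1]);e/=np.linalg.norm(e);g=np.cross(u,e);th=np.linspace(0,2*np.pi,24)
    ring=10*(np.outer(np.cos(th),e)+np.outer(np.sin(th),g));return np.r_[T+ring,T-55*u+ring]
obs=[];
manip.grab_frame("wrist")
for n,c in(("wrist",cw),("top",ct),("scene",cs)):
    for r in manip.regions_of(n,"probe"):
        ys,xs=np.nonzero(r["mask"])
        if len(xs)<1500:
            obs.append((n,c,r["mask"]));print(n,len(xs),xs.min(),xs.max(),ys.min(),ys.max());break
def stats(m):
    ys,xs=np.nonzero(m);return np.array([xs.mean(),ys.mean(),xs.min(),xs.max(),ys.min(),ys.max()])
def model(c,p):
    h=cv2.convexHull(proj(c,silh(p)).astype(np.float32))
    m=cv2.moments(h);a=h[:,0];return np.array([m["m10"]/m["m00"],m["m01"]/m["m00"],*[a[:,0].min(),a[:,0].max(),a[:,1].min(),a[:,1].max()]])
S=[stats(m) for _,_,m in obs];wt=np.array([2,2,.7,.7,.7,.7])
f=lambda p:np.r_[np.concatenate([(model(c,p)-s)*wt for (_,c,_),s in zip(obs,S)]),(p[3]-.48)*30,(p[4]-.2)*20]
r=least_squares(f,[505,-205,184,.48,.2],loss="soft_l1",diff_step=1e-5);p=r.x;print(np.round(p,3));print(np.round(r.fun,1))
s=manip.read_state();a,x,y,z=s["tool_rot"];R=Ro.from_quat([x,y,z,a]);M=R.as_matrix();print("tool axes",M.round(3).tolist())
u=np.array([np.sin(p[3])*np.cos(p[4]),np.sin(p[3])*np.sin(p[4]),np.cos(p[3])])
print("u",u,"proj top",proj(cw,p[:3]), "rotvec deg to align",np.degrees(np.cross(M[:,2],-u)))
print("TCP grasp target",p[:3]-(25+19)*u,"foot",p[:3]-173*u)
# image lines of fixed-model stand
E
```

```text
cam centre [ 679.87397644 -169.54541271  388.2132091 ]
wrist 792 305 331 186 225
top 302 232 260 225 238
scene 146 222 229 187 211
[ 5.73646e+02 -1.91053e+02  2.53764e+02  6.21000e-01  2.30000e-01]
[  6.  -16.6  -4.8   8.3  -7.1  -3.  344.3  -0.6 126.4 114.   -4.5   4.7
   4.2 -24.6   0.4   2.8  -7.9 -11.9   4.2   0.6]
tool axes [[0.87, 0.196, -0.453], [0.174, -0.981, -0.09], [-0.462, -0.0, -0.887]]
u [0.56645769 0.13279385 0.81332127] proj top [[320.36458922 198.47171112]] rotvec deg to align [-2.5305025   7.66568309  0.51082767]
TCP grasp target [ 548.72163653 -196.89599115  217.97818545] foot [ 475.64859492 -214.02639809  113.05974213]
```

```bash
cat > fitp.py <<'E'
from rig import manip
from h import *
w=np.load("w1.npz");cw=(w["K"],w["R"],w["t"])
ct=cam(manip.grab_frame("top"));cs=cam(manip.grab_frame("scene"))
def U(p):return np.array([np.sin(p[3])*np.cos(p[4]),np.sin(p[3])*np.sin(p[4]),np.cos(p[3])])
def silh(p):
    T=p[:3];u=U(p)
    e=np.cross(u,[0,0,1]);e/=np.linalg.norm(e);g=np.cross(u,e);th=np.linspace(0,2*np.pi,24)
    ring=10*(np.outer(np.cos(th),e)+np.outer(np.sin(th),g));return np.r_[T+ring,T-55*u+ring]
obs=[];manip.grab_frame("wrist")
for n,c in(("wrist",cw),("top",ct),("scene",cs)):
    for r in manip.regions_of(n,"probe"):
        ys,xs=np.nonzero(r["mask"])
        ok={"wrist":290<xs.mean()<350,"top":405<xs.mean()<435,"scene":215<xs.mean()<240}[n] and len(xs)<1500
        if ok: obs.append((n,c,r["mask"]));print(n,len(xs),xs.min(),xs.max(),ys.min(),ys.max());break
def stats(m):
    ys,xs=np.nonzero(m);return np.array([xs.mean(),ys.mean(),xs.min(),xs.max()+1,ys.min(),ys.max()+1])
def model(c,p):
    h=cv2.convexHull(proj(c,silh(p)).astype(np.float32))
    m=cv2.moments(h);a=h[:,0];return np.array([m["m10"]/m["m00"],m["m01"]/m["m00"],*[a[:,0].min(),a[:,0].max(),a[:,1].min(),a[:,1].max()]])
S=[stats(m) for _,_,m in obs];wt=np.array([2,2,.7,.7,.7,.7])
f=lambda p:np.r_[np.concatenate([(model(c,p)-s)*wt for (_,c,_),s in zip(obs,S)]),(p[3]-.48)*30,(p[4]-.2)*20]
r=least_squares(f,[505,-205,184,.48,.2],loss="soft_l1",diff_step=1e-5);p=r.x;print(np.round(p,3));print(np.round(r.fun,1))
s=manip.read_state();a,x,y,z=s["tool_rot"];M=Ro.from_quat([x,y,z,a]).as_matrix()
u=U(p);print("u",u,"top px",proj(cw,p[:3]),"rot deg",np.degrees(np.cross(M[:,2],-u)))
print("TCP grasp",p[:3]-44*u,"foot",p[:3]-173*u)
E
python3 fitp.py
```

```text
wrist 812 307 332 187 226
scene 173 221 230 187 211
[ 4.90153e+02 -2.07081e+02  1.67055e+02  4.57000e-01  1.83000e-01]
[ 0.5  0.1 -0.6 -0.5  0.  -0.3  0.5  0.   0.1 -0.4  1.  -3.2 -0.7 -0.3]
u [0.43375096 0.08034857 0.89744315] top px [[319.2079213  214.02329192]] rot deg [ 0.58304077 -1.26845839 -0.16822868]
TCP grasp [ 471.06772286 -210.61600384  127.56771084] foot [ 415.11384861 -220.980969     11.79754433]
```

```bash
cat >> fitp.py <<'E'
print("--- 3 cams")
obs2=[(cw,S[0],[2,0,.7,.7,0,1]),(ct,np.array([0,0,414.5,424,260,0]),[0,0,1,1,1,0]),(cs,S[1],[2,0,.7,.7,1,0])]
f2=lambda p:np.r_[np.concatenate([(model(c,p)-s)*np.array(k) for c,s,k in obs2]),(p[3]-.48)*30,(p[4]-.2)*20]
r=least_squares(f2,p,loss="soft_l1",diff_step=1e-5);p=r.x;u=U(p);print(p.round(3),np.round(r.fun,1),"foot",p[:3]-173*u,"grasp",p[:3]-44*u)
for n,c in(("wrist",cw),("top",ct),("scene",cs)):print(n,model(c,p).round(1))
f=manip.grab_frame("top")["image"]
g=f[250:295,405:435].max(2);np.set_printoptions(linewidth=250);print(g[:, 6:24])
E
python3 fitp.py
```

```text
scene 145 222 230 187 212
[ 7.17826e+02 -1.86432e+02  3.23419e+02  4.77000e-01  2.15000e-01]
[ 0.4  0.4 -1.1  0.4 -0.  -1.8 -0.1  0.3]
u [0.44817106 0.09769626 0.88859335] top px [[ 747.53489464 -990.61236856]] rot deg [-0.34389197 -0.3101564   0.2075455 ]
TCP grasp [ 698.10676178 -190.73097799  284.32105103] foot [ 640.29269461 -203.33379524  169.69250906]
--- 3 camsTraceback (most recent call last):
  File "fitp.py", line 28, in <module>
    obs2=[(cw,S[0],[2,0,.7,.7,0,1]),(ct,np.array([0,0,414.5,424,260,0]),[0,0,1,1,1,0]),(cs,S[1],[2,0,.7,.7,1,0])]
                                                                                           ~^^^
IndexError: list index out of range
```

Detections come and go, so I'll use the recorded bounds instead.

```bash
sed -i 's/^obs2=.*/S=[np.array([320,0,307.5,333,187,227.]),np.array([225.9,0,221.7,230.3,187.3,0])];p=np.array([495,-206,172,.47,.2])\n&/; s/^r=least_squares(f,.*/p=np.array([495,-206,172,.47,.2])/' fitp.py; python3 fitp.py | sed -n '/---/,$p'
```

```text
--- 3 cams
[ 4.99036e+02 -2.05832e+02  1.76779e+02  4.82000e-01  2.02000e-01] [-0.1  0.  -0.9  0.5  0.  -0.2  0.   0.  -0.7  0.5  0.2  0.  -0.3  0.
 -0.4 -0.1 -0.3  0.   0.1  0. ] foot [ 420.41706268 -221.96544402   23.5216929 ] grasp [ 479.04013497 -209.93504649  137.80032139]
wrist [319.9 207.5 306.2 333.7 187.2 226.8]
top [419.  271.  413.8 424.5 260.2 281.9]
scene [225.8 196.3 221.1 230.2 187.  205.8]
[[100 100 101  92  66  65  78  81  86  90  91  94 100 102 105 106 108 110]
 [100 100 101  95  80  74  78  84  89  89  94  97  99 102 105 106 110 110]
 [100 100 100  88  72  72  76  83  86  88  92  96  99 103 104 108 104 100]
 [ 99 100  95  77  66  72  78  81  87  90  94  98 100 102  99  98  86  68]
 [100 100  93  74  65  73  79  81  87  92  94  99  97  95  83  62  57  52]
 [ 99 100  86  71  66  72  79  83  86  91  95  92  81  63  48  52  53  54]
 [ 99 100  88  67  65  73  76  85  90  91  79  60  45  47  49  50  50  53]
 [ 98  98  88  67  66  72  79  87  89  78  56  45  46  47  49  50  52  53]
 [ 97 100  87  69  64  75  84  84  70  50  45  46  48  47  48  51  52  53]
 [ 99 100  92  7
[... 1984 characters left out ...]
 51  49  54  53  56  55]
 [ 12  12  18  28  35  39  40  43  44  43  48  49  49  53  49  55  56  54]
 [ 45  46  37  30  32  38  40  41  43  46  47  49  50  51  52  54  57  57]
 [ 77  74  49  34  38  39  40  41  45  46  44  48  48  54  53  54  54  56]
 [ 78  71  50  29  38  39  40  43  47  46  46  47  50  52  56  54  56  58]
 [ 74  61  41  33  32  38  40  39  45  43  46  49  51  55  53  53  55  58]
 [ 73  61  39  36  35  42  41  43  43  47  46  51  51  52  53  55  54  56]
 [ 71  59  33  33  35  40  45  43  45  45  47  49  50  49  53  53  55  57]
 [ 72  58  31  37  34  38  42  42  45  46  45  49  49  48  51  52  58  58]
 [ 72  54  32  33  39  40  41  45  45  46  49  48  51  52  53  55  56  56]]
```

Request:
step_arm(
  steps=[
    [0.06, 0.02, -0.03, 0, 0, 0, 0.45],
    [0, 0, 0, 0, 0, 0, 0.45],
    [-0.088, -0.018, -0.172, 0, 0, 0, 0.45],
    [-0.088, -0.018, -0.172, 0, 0, 0, 0.45],
    [-0.088, -0.018, -0.172, 0, 0, 0, 0.45],
    [-0.088, -0.018, -0.172, 0, 0, 0, 0.45],
    [0, 0, 0, 0, 0, 0, 0.45],
  ],
)

```text
t: 5.7
position: [501.9, -206.3, 188.4]
tool_rot: [0.023, 0.966, 0.096, -0.24]
force: [-1.0, 0.5, 0.4]
gripper_width: 0.548
gripper_force: 0.0
```

```bash
python3 - <<'E'
from rig import manip
from h import *
c,im,s=wristcam(manip);cv2.imwrite("pics/w2.png",im[:,:,::-1]);print(s["position"],s["gripper_width"],s["force"])
p=np.array([499.04,-205.83,176.78]);u=np.array([.454,.093,.886]);print(proj(c,p),proj(c,p-25*u))
w,x,y,z=s["tool_rot"];M=Ro.from_quat([x,y,z,w]).as_matrix();print("pad point px",proj(c,s["position"]-19*M[:,2]), "rel top in tool",M.T@(p-s["position"]))
E
```

```text
[ 501.947733   -206.30633662  188.39038474] 0.5477064757272392 [-0.96021754  0.47460578  0.44166285]
[[319.72555084 295.00952507]] [[320.02523336 272.9166108 ]]
pad point px [[322.37405485 339.19718243]] rel top in tool [ 2.99446286 -1.00784074 11.55423259]
```

View pics/w2.png

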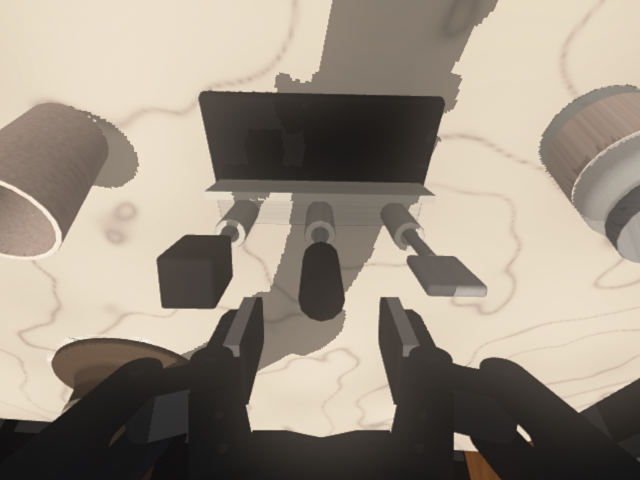

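Request:
step_arm(
  steps=[
    [-0.03, -0.006, -0.07, 0, 0, 0, 0.5],
    [-0.04, -0.008, -0.09, 0, 0, 0, 0.5],
    [-0.04, -0.008, -0.09, 0, 0, 0, 0.5],
    [-0.04, -0.008, -0.088, 0, 0, 0, 0.5],
    [0, 0, 0, 0, 0, 0, 0.5],
    [0, 0, 0, 0, 0, 0, 1],
    [0, 0, 0, 0, 0, 0, 1],
    [0, 0, 0, 0, 0, 0, 1],
    [0, 0, 0, 0, 0, 0, 1],
    [0, 0, 0, 0, 0, 0, 1],
  ],
  force=50,
)

```text
t: 6.75
position: [483.4, -210.2, 141.3]
tool_rot: [0.024, 0.967, 0.096, -0.236]
force: [2.2, 1.5, 5.9]
gripper_width: 0.219
gripper_force: 48.8
```

Request:
step_arm(
  steps=[
    [0.02, 0.004, 0.04, 0, 0, 0, 1],
    [0.03, 0.006, 0.06, 0, 0, 0, 1],
    [0.045, 0.009, 0.089, 0, 0, 0, 1],
    [0.045, 0.009, 0.089, 0, 0, 0, 1],
    [0.045, 0.009, 0.089, 0, 0, 0, 1],
    [0.045, 0.009, 0.089, 0, 0, 0, 1],
    [0.045, 0.009, 0.089, 0, 0, 0, 1],
    [0.045, 0.009, 0.089, 0, 0, 0, 1],
    [0.045, 0.009, 0.089, 0, 0, 0, 1],
    [0, 0, 0, 0, 0, 0, 1],
  ],
)

```text
t: 7.75
position: [538.4, -199.4, 250.7]
tool_rot: [0.024, 0.967, 0.096, -0.235]
force: [0.7, -0.8, -1.0]
gripper_width: 0.218
gripper_force: 48.8
```

Request:
step_arm(
  steps=[
    [0, 0, 0.2, 0, 0, 0, 1],
    [0, 0, 0.2, 0.15, -0.75, 0, 1],
    [0, 0, 0, 0.15, -0.75, 0, 1],
    [0, 0, 0, 0.15, -0.75, 0, 1],
    [0, 0, 0, 0.15, -0.75, 0, 1],
    [-0.09, 0.22, 0, 0.15, -0.75, 0, 1],
    [-0.09, 0.22, 0, 0.15, -0.75, 0, 1],
    [-0.09, 0.22, 0, 0, 0, -0.65, 1],
    [-0.09, 0.22, 0, 0, 0, -0.65, 1],
    [-0.09, 0.22, 0, 0, 0, -0.65, 1],
  ],
)

```text
t: 8.75
position: [468.0, -33.9, 308.6]
tool_rot: [0.0, 1.0, -0.005, -0.0]
force: [0.9, 0.1, -0.9]
gripper_width: 0.219
gripper_force: 48.9
```

Request:
step_arm(
  steps=[
    [-0.09, 0.22, 0, 0, 0, -0.65, 1],
    [-0.09, 0.22, 0, 0, 0, -0.65, 1],
    [-0.09, 0.22, 0, 0, 0, -0.65, 1],
    [-0.09, 0.22, 0, 0, 0, 0, 1],
    [-0.09, 0.22, 0, 0, 0, 0, 1],
    [-0.09, 0.22, 0, 0, 0, 0, 1],
    [0, 0, 0, 0, 0, 0, 1],
    [0, 0, 0, 0, 0, 0, 1],
  ],
)

```text
t: 9.55
position: [388.0, 163.3, 308.6]
tool_rot: [0.001, 0.995, -0.104, -0.0]
force: [0.2, -1.6, -1.3]
gripper_width: 0.217
gripper_force: 49.0
```

```bash
python3 - <<'E'
from rig import manip
from h import *
c,im,s=wristcam(manip);cv2.imwrite("pics/w3.png",im[:,:,::-1]);np.savez("w3.npz",K=c[0],R=c[1],t=c[2])
w,x,y,z=s["tool_rot"];M=Ro.from_quat([x,y,z,w]).as_matrix();P=s["position"]
print(P,M.round(3).tolist(),s["gripper_width"],s["t"]);print("tip px",proj(c,P+129*M[:,2]-0),"tip-20",proj(c,P+100*M[:,2]),"mouth guess",proj(c,[441.3,212.7,140]))
E
```

```text
[387.96316426 163.32499406 308.55460515] [[0.978, -0.207, -0.0], [-0.207, -0.978, -0.001], [-0.0, 0.001, -1.0]] 0.21666023398849807 9.55
tip px [[320.81475731 227.76073842]] tip-20 [[320.86484437 239.62454497]] mouth guess [[245.90281564 163.46432256]]
```

View pics/w3.png

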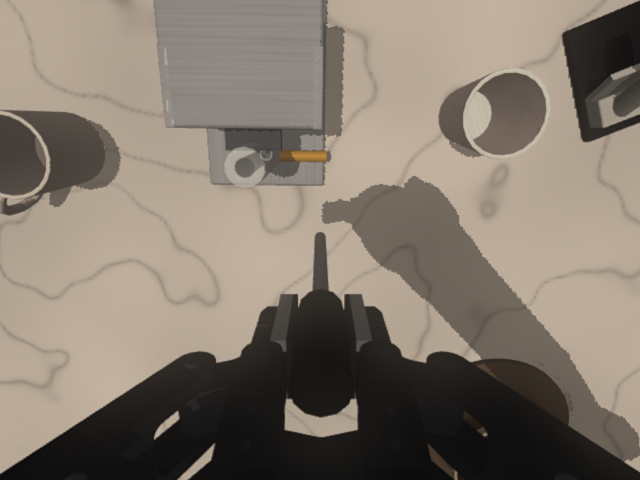

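The probe is gripped, with its tip at (320,233). The tube ring is near (245,166), behind the hood. I'll zoom in to measure both.

```bash
python3 - <<'E'
import cv2
a=cv2.imread("pics/w3.png")
b=cv2.resize(a[130:205,205:305],(800,600),interpolation=cv2.INTER_CUBIC);b=cv2.convertScaleAbs(b,alpha=1.6)
c=cv2.resize(a[215:265,290:350],(240,200),interpolation=cv2.INTER_CUBIC);b[400:,560:]=c
cv2.imwrite("pics/w3c.png",b)
E
```

```text
(no output)
```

View pics/w3c.png

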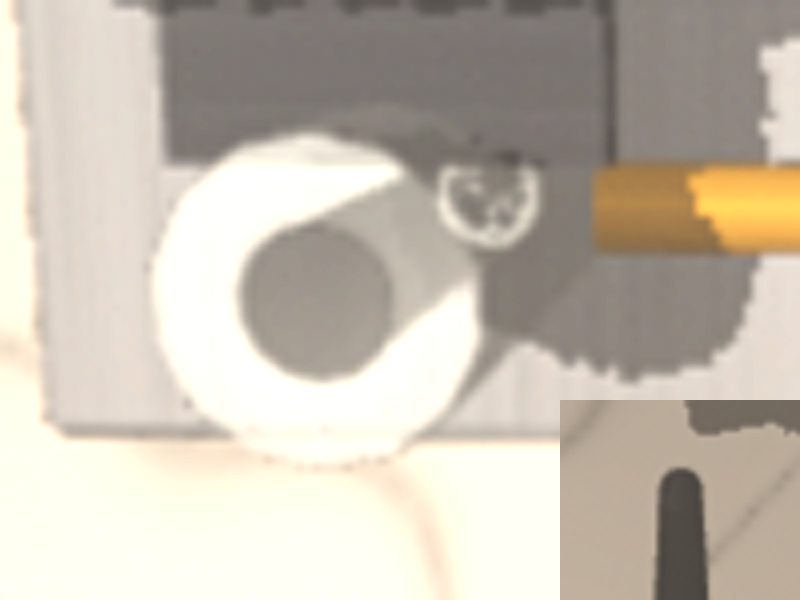

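```bash
python3 - <<'E'
from h import *
w=np.load("w3.npz");c=(w["K"],w["R"],w["t"]);P=np.array([387.963,163.325,308.555]);y=-.207/1
M=np.array([[.978,-.207,0],[-.207,-.978,0],[0,0,-1.]])
th=np.linspace(0,6.28,40);ring=np.c_[np.cos(th),np.sin(th),0*th]
for L in(118,122,126,130):
  for tilt in(-.05,0,.05,.1):
    R=Ro.from_rotvec([0,tilt,0]).as_matrix() # tool frame, about y through grasp
    f=lambda r,l:proj(c,P+(((ring*r+[0,0,l+19])@R.T)-[0,0,19])@M.T)
    a=f(4,L);b=f(10,L-118);d=f(10,L-173)
    print(L,tilt,"tip row %.1f w %.1f"%(a[:,1].min(),np.ptp(a[:,0])),"shoulder row %.1f w %.1f"%(b[:,1].min(),np.ptp(b[:,0])),"top %.1f-%.1f w %.1f"%(d[:,1].min(),d[:,1].max(),np.ptp(d[:,0])))
print("mouth",onz(c,[244.5,167.6],140),"cam",-c[1].T@c[2])
m=proj(c,onz(c,[244.5,167.6],140)+17*ring);print(np.ptp(m[:,0]),np.ptp(m[:,1]))
im=cv2.imread("pics/w3.png").max(2);print("col320",im[225:300:1,320]);print(im[380:425,320])
E
```

```text
118 -0.05 tip row 235.8 w 11.3 shoulder row 291.8 w 48.5 top 370.5-433.5 w 73.1
118 0 tip row 226.5 w 11.4 shoulder row 290.1 w 48.6 top 377.5-437.4 w 72.7
118 0.05 tip row 217.1 w 11.5 shoulder row 288.5 w 48.7 top 384.4-440.9 w 72.3
118 0.1 tip row 207.7 w 11.6 shoulder row 287.0 w 48.8 top 391.0-444.1 w 71.9
122 -0.05 tip row 234.5 w 11.1 shoulder row 288.1 w 47.4 top 362.2-423.3 w 70.5
122 0 tip row 225.0 w 11.2 shoulder row 286.0 w 47.5 top 368.3-426.6 w 70.2
122 0.05 tip row 215.4 w 11.3 shoulder row 284.0 w 47.6 top 374.3-429.6 w 69.9
122 0.1 tip row 205.9 w 11.4 shoulder row 282.1 w 47.7 top 380.1-432.2 w 69.5
126 -0.05 tip row 233.2 w 11.0 shoulder row 284.6 w 46.3 top 354.4-413.8 w 68.1
126 0 tip row 223.5 w 11.1 shoulder row 282.1 w 46.4 top 359.6-416.5 w 67.8
126 0.05 tip row 213.8 w 11.2 shoulder row 279.6 w 46.5 top 364.8-419.0 w 67.6
126 0.1 tip row 204.1 w 11.3 shoulder row 277.3 w 46.6 top 370.0-421.1 w 67.2
130 -0.05 tip row 231.9 w 10.8 shoulder row 281.2 w 45.2 top 347.1-404.9 w 65.8
130 0 tip row 222.1 w 10.9 shoulder row 278.3 w 45.3 top 351.6-407.1 w 65.6
130 0.05 tip row 212.3 w 11.0 shoulder row 275.5 w 45.5 top 356.0-409.0 w 65.4
130 0.1 tip row 202.4 w 11.1 shoulder row 272.8 w 45.6 top 360.5-410.7 w 65.1
mouth [438.38709607 214.65107291 140.        ] cam [462.15583147 148.15769735 450.490654  ]
42.71192262485846 43.0644660444342
col320 [187 187 187 187 188 187 174 103  80  81  82  83  82  82  82  82  81  81
  81  80  80  80  80  81  80  80  80  81  80  79  80  80  80  80  80  79
  79  79  79  79  79  79  79  78  78  79  77  78  78  78  77  77  77  77
  76  76  76  76  76  76  75  75  75  71  56  52  52  51  51  51  51  50
  50  50  49]
[ 24  24  24  25  26  23  25  24  24  25  27  25  26  27  27  26  26  28
  27  27  26  25  27  27  28  28  27  29  28  27  30  28  28  27  28  26
  41 103 173 176 174 174 176 176 176]
```

Request:
step_arm(
  steps=[
    [0, 0, 0, -0.07, -0.33, 0, 1],
    [0.115, 0.113, 0, 0, 0, 0, 1],
    [0.115, 0.113, 0, 0, 0, 0, 1],
    [0.115, 0.113, 0, 0, 0, 0, 1],
    [0, 0, -0.08, 0, 0, 0, 1],
    [0, 0, -0.08, 0, 0, 0, 1],
    [0, 0, -0.04, 0, 0, 0, 1],
    [0, 0, 0, 0, 0, 0, 1],
    [0, 0, 0, 0, 0, 0, 1],
  ],
)

```text
t: 10.5
position: [440.1, 213.7, 279.0]
tool_rot: [0.002, 0.994, -0.105, 0.018]
force: [0.8, -0.0, -0.6]
gripper_width: 0.223
gripper_force: 49.2
```

```bash
python3 - <<'E'
from rig import manip
from h import *
c,im,s=wristcam(manip);cv2.imwrite("pics/w4f.png",im[:,:,::-1]);np.savez("w4.npz",K=c[0],R=c[1],t=c[2])
w,x,y,z=s["tool_rot"];M=Ro.from_quat([x,y,z,w]).as_matrix();P=s["position"]
print(P,M.round(3).tolist(),s["force"])
m=proj(c,[438.4,214.7,140])[0];print("mouth px",m,"tip px",[proj(c,P+124*M[:,2]+d*M[:,0])[0].round(1).tolist() for d in(-4,-2,0)])
x0,y0=int(m[0])-50,int(m[1])-40;print(x0,y0)
cv2.imwrite("pics/w4.png",cv2.convertScaleAbs(cv2.resize(im[y0:y0+75,x0:x0+100,::-1],(800,600),interpolation=cv2.INTER_CUBIC),alpha=1.4))
E
```

```text
[440.12438717 213.7307385  279.01208437] [[0.977, -0.209, 0.035], [-0.209, -0.978, -0.008], [0.036, 0.0, -0.999]] [ 0.79027723 -0.04468625 -0.57130394]
mouth px [319.97869695 232.91901828] tip px [[320.8, 234.9], [320.8, 232.3], [320.8, 229.6]]
269 192
```

View pics/w4.png

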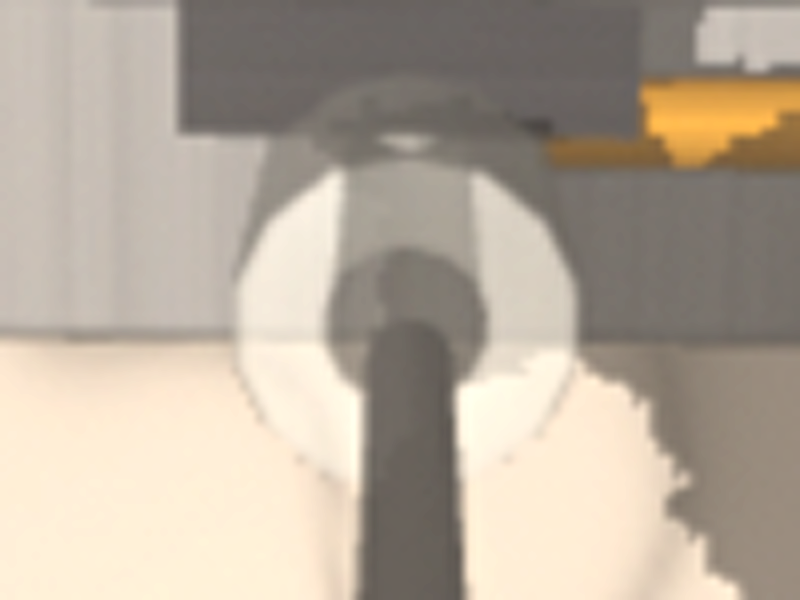

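The stem tip at crop (411,~360) sits about 15 mm above the bore centred at (407,328). Allowing for parallax, the two are aligned to about 1 mm, so I'll start inserting.

Request:
step_arm(
  steps=[
    [-0.005, 0.003, -0.05, 0, 0, 0, 1],
    [0, 0, -0.05, 0, 0, 0, 1],
    [0, 0, -0.05, 0, 0, 0, 1],
    [0, 0, -0.05, 0, 0, 0, 1],
    [0, 0, 0, 0, 0, 0, 1],
  ],
)

```text
t: 11.05
position: [438.9, 214.3, 247.4]
tool_rot: [0.002, 0.994, -0.105, 0.017]
force: [-0.9, 0.2, -1.1]
gripper_width: 0.218
gripper_force: 49.2
```

Request:
step_arm(
  steps=[
    [0, 0, -0.05, 0, 0, 0, 1],
    [0, 0, -0.05, 0, 0, 0, 1],
    [0, 0, -0.05, 0, 0, 0, 1],
    [0, 0, -0.05, 0, 0, 0, 1],
    [0, 0, -0.05, 0, 0, 0, 1],
    [0, 0, -0.05, 0, 0, 0, 1],
    [0, 0, -0.05, 0, 0, 0, 1],
    [0, 0, 0, 0, 0, 0, 1],
  ],
)

```text
t: 11.85
position: [439.0, 214.4, 195.2]
tool_rot: [0.002, 0.994, -0.105, 0.017]
force: [-1.1, -0.3, 0.0]
gripper_width: 0.221
gripper_force: 49.2
```

```bash
python3 - <<'E'
from rig import manip
from h import *
c,im,s=wristcam(manip);print(s["position"],s["force"],s["torque"])
cv2.imwrite("pics/w5.png",cv2.resize(im[130:330,190:450,::-1],(780,600),interpolation=cv2.INTER_CUBIC))
E
```

```text
[439.01250498 214.39406136 195.19674302] [-1.09473763 -0.28552456  0.03806221] [0.00172685 0.03218389 0.00129043]
```

View pics/w5.png

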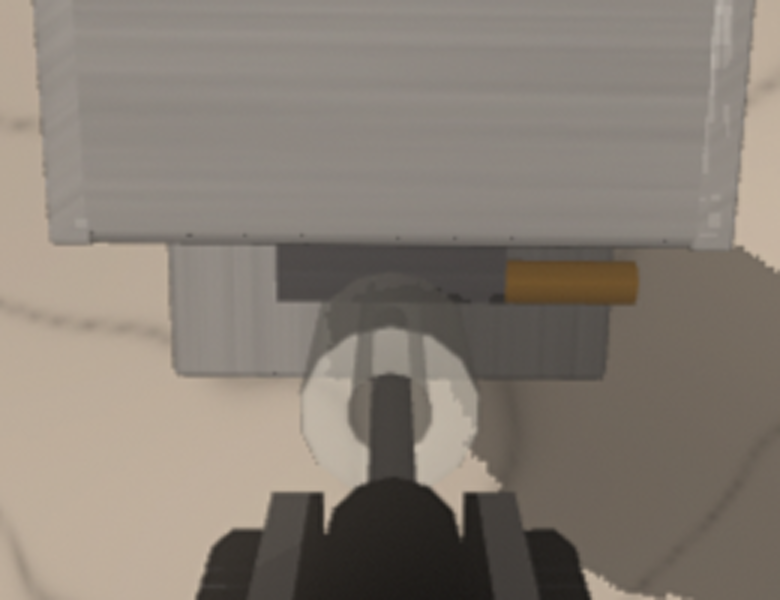

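The stem is inside the bore, at crop column 392 against a bore centre of 390. I'll keep lowering.

Request:
step_arm(
  steps=[
    [0, 0, -0.05, 0, 0, 0, 1],
    [0, 0, -0.05, 0, 0, 0, 1],
    [0, 0, -0.05, 0, 0, 0, 1],
    [0, 0, -0.05, 0, 0, 0, 1],
    [0, 0, -0.05, 0, 0, 0, 1],
    [0, 0, -0.02, 0, 0, 0, 1],
    [0, 0, 0, 0, 0, 0, 1],
  ],
)

```text
t: 12.6
position: [439.3, 214.6, 155.3]
tool_rot: [0.002, 0.994, -0.105, 0.017]
force: [0.5, -0.7, -0.9]
gripper_width: 0.222
gripper_force: 49.2
```

Request:
step_arm(
  steps=[
    [0, 0, -0.015, 0, 0, 0, 1],
    [0, 0, -0.015, 0, 0, 0, 1],
    [0, 0, 0, 0, 0, 0, 1],
  ],
)

```text
t: 12.9
position: [439.5, 214.6, 151.2]
tool_rot: [0.002, 0.994, -0.105, 0.018]
force: [-0.6, -0.6, -1.4]
gripper_width: 0.223
gripper_force: 49.2
```

Request:
step_arm(
  steps=[
    [0, 0, -0.013, 0, 0, 0, 1],
    [0, 0, -0.013, 0, 0, 0, 1],
    [0, 0, 0, 0, 0, 0, 1],
  ],
)

```text
t: 13.2
position: [440.0, 214.9, 149.4]
tool_rot: [0.002, 0.994, -0.105, 0.018]
force: [-6.2, -3.3, 21.2]
gripper_width: 0.225
gripper_force: 51.7
```

Request:
step_arm(
  steps=[
    [0, 0, -0.01, 0, 0, 0, 1],
    [0, 0, 0, 0, 0, 0, 1],
  ],
)

```text
t: 13.4
position: [440.6, 215.1, 148.9]
tool_rot: [0.002, 0.994, -0.105, 0.019]
force: [-7.9, -5.0, 28.7]
gripper_width: 0.218
gripper_force: 52.2
```

Request:
step_arm(
  steps=[
    [0, 0, 0.01, 0, 0, 0, 1],
    [0, 0, 0, 0, 0, 0, 0.4],
    [0, 0, 0, 0, 0, 0, 0.4],
    [0, 0, 0, 0, 0, 0, 0.4],
    [0, 0, 0, 0, 0, 0, 0.4],
  ],
)

```text
t: 13.9
position: [439.4, 214.6, 147.1]
tool_rot: [0.002, 0.994, -0.105, 0.017]
force: [0.3, -0.3, 0.3]
gripper_width: 0.597
gripper_force: 0.0
```

Request:
step_arm(
  steps=[
    [0, 0, 0.05, 0, 0, 0, 0.4],
    [0, 0, 0.1, 0, 0, 0, 0.4],
    [0, 0, 0.2, 0, 0, 0, 0.4],
    [0, 0, 0.25, 0, 0, 0, 0.4],
    [0, 0, 0.25, 0, 0, 0, 0.4],
    [0, 0, 0.15, 0, 0, 0, 0.4],
    [0, 0, 0, 0, 0, 0, 0.4],
  ],
)

```text
t: 14.6
position: [440.8, 215.8, 301.3]
tool_rot: [0.0, 0.994, -0.105, 0.02]
force: [-0.3, 0.3, 0.1]
gripper_width: 0.602
gripper_force: 0.0
```

```bash
python3 - <<'E'
from rig import manip
from h import *
c,im,s=wristcam(manip);print(s["position"],s["gripper_width"],s["t"],s["tool_rot"])
ims=cv2.resize(im[100:400,120:520,::-1],(400,300));ft=manip.grab_frame("scene");b=cv2.resize(ft["image"][150:300,330:480,::-1],(300,300),interpolation=cv2.INTER_CUBIC)
cv2.imwrite("pics/w6.png",np.hstack([ims,b]))
cs=cam(ft);P=lambda L:proj(cs,[439,214.5,140+L]).round(1).tolist();print("scene expected shoulder, top",P(0),P(55),"wrist",proj(c,[439,214.5,195]),proj(c,[439,214.5,140]))
for r in manip.regions_of("scene","probe"): ys,xs=np.nonzero(r["mask"]);print(r["conf"],xs.min(),xs.max(),ys.min(),ys.max())
E
```

```text
[440.84720716 215.80736819 301.33274999] 0.6020198561862036 14.6 [ 3.25939617e-04  9.94280052e-01 -1.04850973e-01  2.03308841e-02]
scene expected shoulder, top [[399.7, 175.7]] [[401.3, 156.5]] wrist [[323.86564738 245.0671859 ]] [[323.51716024 226.63935345]]
0.65 397 406 155 178
0.6 380 421 268 338
0.23 369 428 176 270
```

View pics/w6.png

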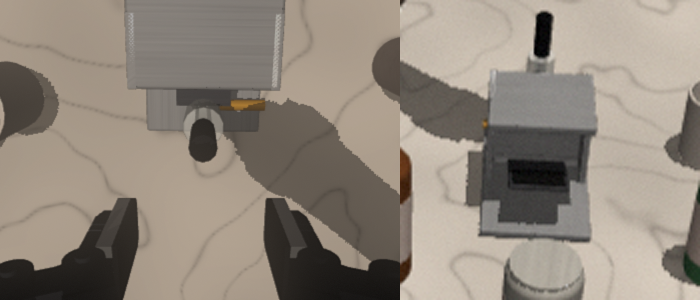

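The probe stands upright in the tube with its shoulder on the rim: scene mask rows 155–178, expected 156–176. Next is the pedal, with the tool tilted away from the hood and the fingers shut.

Request:
step_arm(
  steps=[
    [0.171, -0.039, 0, 0.151, 0.709, 0, 0.6],
    [0.171, -0.039, 0, 0.151, 0.709, 0, 1],
    [0.171, -0.039, 0, 0.151, 0.709, 0, 1],
    [0.171, -0.039, 0, 0.151, 0.709, 0, 1],
    [0.171, -0.039, 0, 0.151, 0.709, 0, 1],
    [0.171, -0.039, 0, 0.151, 0.709, 0, 1],
    [0, 0, -0.25, 0, 0, 0, 1],
    [0, 0, -0.25, 0, 0, 0, 1],
    [0, 0, 0, 0, 0, 0, 1],
    [0, 0, 0, 0, 0, 0, 1],
  ],
)

```text
t: 15.75
position: [592.7, 179.6, 221.9]
tool_rot: [-0.021, 0.972, -0.102, -0.209]
force: [-0.3, 1.2, 1.7]
gripper_width: 0.0
gripper_force: 0.0
```

```bash
python3 - <<'E'
from rig import manip
from h import *
c,im,s=wristcam(manip);P=s["position"];print(P,s["tool_rot"],s["gripper_width"],s["t"],s["joints"])
w,x,y,z=s["tool_rot"];M=Ro.from_quat([x,y,z,w]).as_matrix();print(M.round(3).tolist())
b=cv2.cvtColor(im,cv2.COLOR_RGB2BGR)
for p in([497.5,202,2.933],):
    for X,col in(([-92,0,66],(0,0,255)),([-80,62,135],(0,255,0)),([-80,-62,135],(0,255,0)),([-125,65,12],(255,0,0)),([-125,-65,12],(255,0,0)),([-114,35,70],(0,255,255)),([-114,-35,70],(0,255,255))):
        cv2.circle(b,tuple(int(v) for v in proj(c,W(p,X))[0]),4,col,1)
cv2.circle(b,tuple(int(v) for v in proj(c,P)[0]),4,(255,0,255),1)
cv2.imwrite("pics/w7.png",b)
th=np.linspace(0,6.28,60);cyl=lambda x,y:np.r_[np.c_[x+40*np.cos(th),y+40*np.sin(th),0*th],np.c_[x+40*np.cos(th),y+40*np.sin(th),0*th+130]]
ct=cam(manip.grab_frame("top"));cs=cam(manip.grab_frame("scene"))
def res(q):
    a=proj(ct,cyl(*q));d=proj(cs,cyl(*q));return np.r_[a.min(0),a.max(0),d.min(0),d.max(0)]-[246,131,283,178,380,268.5,422,339]
r=least_squares(res,[790,133],diff_step=1e-4);print("can",r.x,r.fun.round(1))
E
```

```text
[592.69279081 179.63011428 221.85141662] [-0.02144538  0.97231058 -0.10241549 -0.20895767] 0.00010204284807288545 15.75 [ 0.01172249  0.70808422 -0.49473926  1.26139592  0.06606953  1.58485043
 -2.22432362]
[[0.892, -0.208, -0.402], [-0.19, -0.978, 0.085], [-0.411, 0.001, -0.912]]
can [791.90611615 136.20754512] [-1.8 -2.   0.   0.8 -1.9 -1.8  0.2  0.7]
```

View pics/w7.png

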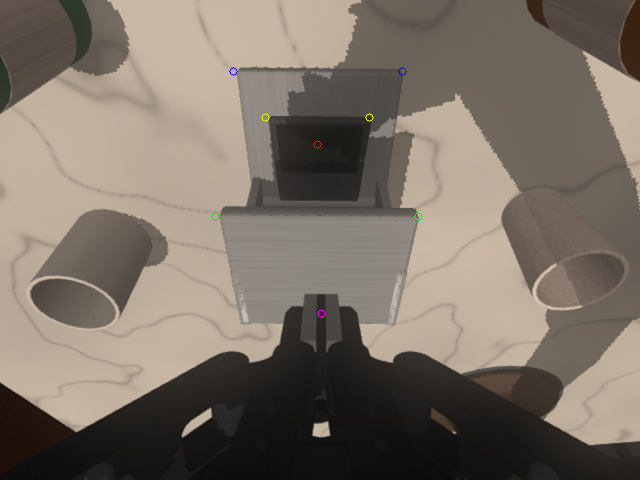

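The overlay matches: hood front edge at rows 207–216, pedal front corners at (272,118) and (368,118), pedal mid column 320. The tool is lined up over the pad, so I'll descend.

Request:
step_arm(
  steps=[
    [0, 0, -0.2, 0, 0, 0, 1],
    [0, 0, -0.2, 0, 0, 0, 1],
    [0, 0, -0.2, 0, 0, 0, 1],
    [0, 0, -0.2, 0, 0, 0, 1],
    [0, 0, -0.1, 0, 0, 0, 1],
    [0, 0, 0, 0, 0, 0, 1],
  ],
)

```text
t: 16.5
position: [592.9, 179.4, 86.8]
tool_rot: [-0.021, 0.972, -0.103, -0.208]
force: [-0.4, 0.2, -0.8]
gripper_width: -0.001
gripper_force: 0.0
```

Request:
step_arm(
  steps=[
    [0, 0, -0.04, 0, 0, 0, 1],
    [0, 0, -0.04, 0, 0, 0, 1],
    [0, 0, -0.04, 0, 0, 0, 1],
    [0, 0, -0.04, 0, 0, 0, 1],
    [0, 0, 0, 0, 0, 0, 1],
  ],
)

```text
t: 17.0
position: [593.9, 179.7, 63.4]
tool_rot: [-0.022, 0.973, -0.103, -0.207]
force: [2.3, -0.1, 5.7]
gripper_width: 0.002
gripper_force: 2.3
```

Request:
step_arm(
  steps=[
    [0, 0, -0.04, 0, 0, 0, 1],
    [0, 0, -0.04, 0, 0, 0, 1],
    [0, 0, -0.03, 0, 0, 0, 1],
    [0, 0, 0, 0, 0, 0, 1],
  ],
)

```text
t: 17.4
position: [595.0, 179.5, 47.6]
tool_rot: [-0.022, 0.973, -0.103, -0.206]
force: [3.8, -1.4, 7.9]
gripper_width: 0.002
gripper_force: 3.8
```

Request:
step_arm(
  steps=[
    [0, 0, -0.02, 0, 0, 0, 1],
    [0, 0, -0.015, 0, 0, 0, 1],
    [0, 0, 0, 0, 0, 0, 1],
  ],
)

```text
t: 17.7
position: [595.3, 179.5, 42.8]
tool_rot: [-0.022, 0.973, -0.103, -0.206]
force: [3.7, -1.3, 8.8]
gripper_width: 0.0
gripper_force: 4.3
```

Request:
step_arm(
  steps=[
    [0, 0, -0.013, 0, 0, 0, 1],
    [0, 0, -0.013, 0, 0, 0, 1],
    [0, 0, 0, 0, 0, 0, 1],
  ],
)

```text
t: 18.0
position: [595.4, 179.6, 41.4]
tool_rot: [-0.022, 0.973, -0.103, -0.206]
force: [2.0, -3.7, 21.1]
gripper_width: -0.002
gripper_force: 10.4
```

The force jumped from 9 to 21 N, so the pedal is on its stop. I'll hold it there, then release.

Request:
step_arm(
  steps=[
    [0, 0, -0.003, 0, 0, 0, 1],
    [0, 0, 0, 0, 0, 0, 1],
    [0, 0, 0, 0, 0, 0, 1],
    [0, 0, 0, 0, 0, 0, 1],
    [0, 0, 0, 0, 0, 0, 1],
    [0, 0, 0, 0, 0, 0, 1],
    [0, 0, 0, 0, 0, 0, 1],
    [0, 0, 0, 0, 0, 0, 1],
    [0, 0, 0, 0, 0, 0, 1],
    [0, 0, 0, 0, 0, 0, 1],
  ],
)

```text
t: 19.0
position: [595.5, 179.6, 41.2]
tool_rot: [-0.022, 0.973, -0.103, -0.205]
force: [3.0, -4.0, 24.5]
gripper_width: -0.005
gripper_force: 11.5
```

Request:
step_arm(
  steps=[
    [0, 0, 0, 0, 0, 0, 1],
    [0, 0, 0, 0, 0, 0, 1],
    [0, 0, 0, 0, 0, 0, 1],
    [0, 0, 0, 0, 0, 0, 1],
    [0, 0, 0, 0, 0, 0, 1],
    [0, 0, 0, 0, 0, 0, 1],
    [0, 0, 0, 0, 0, 0, 1],
  ],
)

```text
t: 19.7
position: [595.5, 179.6, 41.3]
tool_rot: [-0.022, 0.973, -0.103, -0.205]
force: [1.7, -4.1, 23.0]
gripper_width: -0.002
gripper_force: 11.5
```

Request:
step_arm(
  steps=[
    [0, 0, 0.05, 0, 0, 0, 1],
    [0, 0, 0.08, 0, 0, 0, 1],
    [0, 0, 0.12, 0, 0, 0, 1],
    [0, 0, 0.2, 0, 0, 0, 1],
    [0, 0, 0.25, 0, 0, 0, 1],
    [0, 0, 0.3, 0, 0, 0, 1],
    [0, 0, 0.2, 0, 0, 0, 1],
    [0, 0, 0, 0, 0, 0, 1],
    [0, 0, 0, 0, 0, 0, 1],
  ],
)

```text
t: 20.6
position: [593.6, 179.5, 218.0]
tool_rot: [-0.022, 0.973, -0.103, -0.207]
force: [0.2, 0.2, -0.4]
gripper_width: -0.001
gripper_force: 0.0
```

```bash
python3 - <<'E'
from rig import manip
from h import *
c,im,s=wristcam(manip);print(s["position"],s["force"],s["t"])
a=manip.grab_frame("scene")["image"];t=manip.grab_frame("top")["image"]
cv2.imwrite("pics/end.png",np.hstack([cv2.resize(im,(400,300)),cv2.resize(a[150:345,330:460],(200,300)),cv2.resize(t[200:330,180:290],(200,300))])[:,:,::-1])
E
```

```text
[593.58110808 179.52468025 218.03638301] [ 0.19940063  0.19458005 -0.40180572] 20.6
```

View pics/end.png

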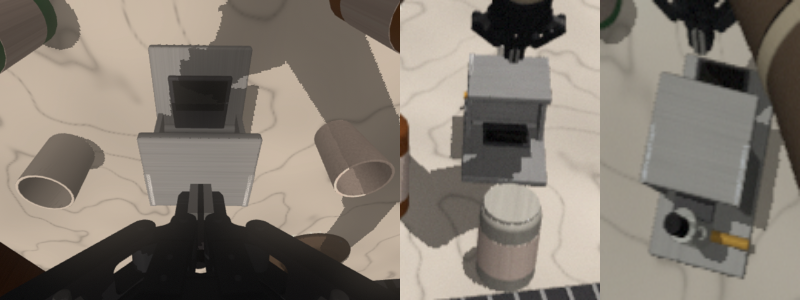

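The pedal is back up, with its front edge at the same place as before. The probe is still in the tube, at about (680,225) in the top inset. The can and cups haven't moved, and the robot is clear of everything.

```bash
python3 -c "
from rig import manip
print(manip.sign_off())"
```

```text
the job is handed in; nothing more can be done
None
```

The job is handed in: the probe is fully home in the rinse tube and released, the pedal was held on its stop for about 1.7 s and sprang back up, and nothing else in the views I checked had moved.

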